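# Fit a bulb in the desk lamp with its dial at off, and hold it locked

### The arm

A 7-joint arm with a two-finger parallel gripper is mounted at the origin on a cart in front of the work surface, level with it; the furniture and walls round the work are solid. World frame = base frame: x ahead of the robot, y to its left, z up, the work surface at z = 0. Lengths are in m, angles in degrees, forces in N, time in s.
With the tool pointing down it reaches from about 0.4 to 0.875 m from the base axis. Payload 6.5 kg.
Tool frame: the origin (TCP) lies at the very end of the fingers, on their centre line; the grasp point (between the pads) lies 19 mm behind it; z points along the fingers, y is the direction in which the jaws open and shut (so a half turn about z gives the same grasp; the last joint's range is limited). The gripper opens to 85 mm and grips with 20 to 120 N. Pads are 22 mm wide; open, the fingers measure 114 mm over their backs; the gripper's body (76 mm by 85 mm) begins 54 mm behind the grasp point. The pads swing forward as they close: fully open they stand 13 mm farther back than shut.
Start: joints at [-67.792, 30.733, -0.252, 88.115, 0.149, 61.152, -4.079], TCP at [0.285, 0.584, 0.193] pointing down, gripper open.
Joint ranges: [-154.64, 154.64], [-21.42, 123.67], [-72.66, 72.17], [13.99, 137.28], [-74.86, 254.86], [10.95, 109.41], [-158.01, 158.01]. Speed limits (degrees/s): [136.94, 136.94, 180, 180, 180, 180, 180].

### API

Orientations are given as a 3x3 rotation matrix whose columns are the frame's x, y, z axes.
In Python, from station import arm gives the robot as it stands. Calls block until the motion is done:
- arm.move_ptp(position, orientation): joint-space move of the TCP to a pose.
- arm.move_linear(position, rot=None, vel=0.15): straight line of the TCP; rot=None keeps the orientation; vel is the mean speed in m/s.
- arm.move_joints(angles): joint-space move.
- arm.open() and arm.grasp(): open the fingers fully, or close them until they stop; the grip force is fixed at half the most.
- arm.sleep(seconds).
- arm.ik(position, orientation): joint angles nearest the present ones, or None.
- arm.get_obs(): the state.
- arm.camera(name): name is "side" or "top" or "wrist"; returns a dict with "pixels" (420x560x3 uint8, blue, green, red), "fx", "fy", "cx", "cy" (pixels), "dist" ([k1, k2, p1, p2, k3] as OpenCV has them; the pictures are not rectified), "world_from_camera" (4x4, takes a point from camera to world coordinates). Camera axes: x right, y down, z forward; pixel columns grow to the right and rows downward; lengths in m; the calibration is good to about 2 mm. A picture is of the moment at which its call begins. There is no depth.
A pose or a line that the arm cannot do raises arm.Unreachable and nothing moves.
- arm.hand_in(): hands the job in, once; it reports no verdict.
The state is a dict: "time_s": time; "joints": joint angles; "qd": joint speeds; "joint_torque": joint torques, N m; "position": TCP position; "eef_rot": TCP orientation; "wrist_force": force on the tool from outside, world axes, zero at the start; "moment": the same for the moment, N m; "opening": finger opening in m.
Only numpy, scipy, OpenCV 4.12 (cv2) and the standard library are available. Lean on these libraries where they do the work, as an engineer would, in place of code of your own. Each camera call takes 0.05 s, during which the arm holds its last target. There are 200 camera calls.

### The job

Put the counter's desk lamp back in order: first turn its dial until the pointer points at the long off mark, and only then take the new bulb from its wooden block, push it upright all the way into the lamp holder with its two pins in the two slots, and then turn it a quarter turn clockwise, seen from above, as far as it goes. The holder's catch is worn and its spring turns the bulb back, so do not let go: finish while still gripping the bulb, pushed in and turned fully home. Leave the dial at off, and leave the sticky-note cube, the glue stick and the stapler where they are.

Things in the scene. Friction and masses are not known exactly. Their poses are not given: they have to be found in the camera images.
- lampstand: The desk lamp without its shade, fixed to the counter: a plywood slab 90 (x) x 230 (y) x 24 mm high, origin at the centre of its underside. White round lamp holder at its +y end, black dial at its -y end.
- off_mark (a point): Outer end of the off mark, 40 mm from the dial's axis in the slab's +x direction, on the slab's top (24 mm up): a long thick dark bar in the flat scale round the dial; the eight other marks, 30 degrees apart, are short and thin.
- dial (a joint): Angle of the dial, rad: 0 with the pointer at the off mark, growing as it is turned clockwise seen from above; range -2.6 to 2.6. It stays where it is left (friction about 0.03 N m). At the start it stands somewhere from 0.5 to 1.3.
- dial_grip (a point): On the dial's upright axis, 54 mm above the counter, 65 mm along -y from the slab's centre: where to pinch the black grip bar, 36 mm long, 12 mm thick, top 58 mm above the counter, on a disc 42 mm across whose top is 27 mm up. The point's x axis runs along the bar to the end with the white pointer line; pinch across y.
- socket (a point): Centre of the lamp holder's mouth, level with its rim: 65 mm along +y from the slab's centre, 50 mm above the counter; axes as the slab. Round white cup 48 mm across and 26 mm high. Bore 29 mm across, with two opposite entry slots on its +y and -y sides, 9 mm wide, reaching 20 mm out from the axis. A bulb turned fully home has its pins along x.
- plunger_top (a point): Top of the sprung brass plunger inside the holder, 8 mm below the rim until pressed; pushes up with 5 N at first, 13 N fully down. The bulb can turn once its cap's end is 18 mm or more below the rim (its shoulder less than 6 mm above the rim); at 24 mm the shoulder sits on the rim. It turns clockwise only, 90 degrees to a stop, against a torsion spring of 0.03 to 0.12 N m, which turns it back if let go.
- bulb_block: Storage block of light wood 85 (x) x 75 (y) x 30 mm high, fixed, origin at the centre of its underside, with a through hole 41 (x) x 28 (y) mm in which the bulb's cap hangs; the bulb's shoulder rests on its top.
- bulb_centre (a point): Middle of the new bulb's body, on its axis: grasp here. White body with rounded edges, 50 mm along x, 34 mm along y between two flat sides (pinch these), 60 mm high; 70 g. Its shoulder is 30 mm below this point. z up; a half turn about z makes no difference. At the start it stands in the block, its x along the block's x, this point 60 mm above the counter.
- bulb_tip (a point): Centre of the lower end of the bulb's round metal cap, 54 mm below bulb_centre; axes as bulb_centre. The cap is 24 mm across and sticks 24 mm down from the shoulder. Its two pins point along the bulb's +x and -x, each 5 mm wide and 5 mm high, 37 mm over both ends, their middle 6.5 mm above the cap's end.
- note_cube: Block of sticky notes, 61 x 61 x 38 mm, behind the desk lamp on the right; origin at the centre of its underside. Leave alone.
- glue_stick: Standing glue stick, 26 mm across, 94 mm high, behind the desk lamp on the left; origin at the centre of its underside. Leave alone.
- stapler: Green stapler, 124 x 78 x 46 mm, to the left of the bulb block; origin at the centre of its underside. Leave alone.

How it is judged (in metres and radians):
On the way, in this order (a step that is already met when the one before it is completed fails the run):
1. the dial points at the off mark while the bulb is still out of the holder (value of joint dial between -0.14 and 0.14 rad and horizontal distance between bulb_tip and socket above 0.03 m), for 0.2 s.
2. the bulb is pushed upright fully into the holder, its pins in line with the slots and not yet turned, dial at off (value of joint dial between -0.14 and 0.14 rad and horizontal distance between bulb_tip and socket below 0.005 m and angle between bulb_centre's own z axis and vertical below 0.12 rad and z of bulb_tip in the frame of socket below -0.0165 m and angle between the x axis of bulb_centre and the y axis of socket, either way round below 0.3 rad), for 0.1 s.
At the end, for the whole second after the job is handed in: Dial within 0.14 rad of the off mark; the bulb upright within 0.12 rad, on the holder's axis within 5 mm, the end of its cap at least 16 mm below the rim, its pins within 0.26 rad of the fully turned direction (along the slab's x axis), still, and gripped by the fingers with more than 3 N (value of joint dial between -0.14 and 0.14 rad and horizontal distance between bulb_tip and socket below 0.005 m and angle between bulb_centre's own z axis and vertical below 0.12 rad and z of bulb_tip in the frame of socket below -0.016 m and angle between the x axis of bulb_centre and the x axis of socket, either way round below 0.26 rad and contact force between the fingers and bulb above 3 N and linear speed of bulb below 0.02 m/s and angular speed of bulb below 0.2 rad/s); the arm keeps its last pose, push and grip.
It fails at once if a bystander (sticky-note cube, glue stick, stapler) is moved more than 30 mm (distance of any of note_cube, glue_stick, stapler from where it was at the start of the episode above 0.03 m).
It fails at once if the bulb is dropped or tipped over (angle between bulb_centre's own z axis and vertical above 0.8 rad).
It also fails if it takes over 51 s, if anything falls off the work surface, if the arm or the gripper's body presses on something with over 40 N, if the wrist force passes 120 N, or if a joint passes its speed limit or range.

## Working session

There is one attempt and no reset: what is moved stays moved. The work goes in short steps, each a Python script; the robot and the scene stay as the last script left them, time stands still between calls to the robot, and variables do not carry over. Pictures are saved under pics/ and viewed, about 8 in all and at most 12, crops included, and the job is handed in when it is done.

```bash
ls; mkdir -p pics; python3 - <<'E'
from station import arm
import cv2,numpy as np
for n in ("top","side"):
    c=arm.camera(n); cv2.imwrite(f"pics/{n}0.png",c["pixels"]); np.save(f"pics/{n}0.npy",c,allow_pickle=True)
    print(n,c["fx"],c["fy"],c["cx"],c["cy"],c["dist"]);print(np.round(c["world_from_camera"],3))
o=arm.get_obs();print(o["time_s"],o["position"],o["eef_rot"],o["opening"],o["wrist_force"])
E
```

```text
pics
top 473.7810635163181 473.7810635163181 273.8301834429985 210.15907388739137 [-0.11581581  0.          0.          0.          0.        ]
[[ 0.007 -0.993  0.118  0.443]
 [-1.    -0.007  0.     0.264]
 [ 0.    -0.118 -0.993  1.179]
 [ 0.     0.     0.     1.   ]]
side 519.4988947526389 519.4988947526389 278.5920175686845 210.22054834802103 [-0.00223494  0.          0.          0.          0.        ]
[[ 0.994 -0.03   0.101  0.471]
 [-0.105 -0.4    0.911 -0.809]
 [ 0.013 -0.916 -0.401  0.546]
 [ 0.     0.     0.     1.   ]]
0.1 [0.28468434 0.58362773 0.19218479] [[-8.98811813e-01  4.38334323e-01 -5.88951889e-04]
 [ 4.38334702e-01  8.98810599e-01 -1.48198009e-03]
 [-1.20246538e-04 -1.59017926e-03 -9.99998728e-01]] 0.08550836595920962 [ 0.70769544  0.14195624 -0.51936199]
```

View pics/top0.png

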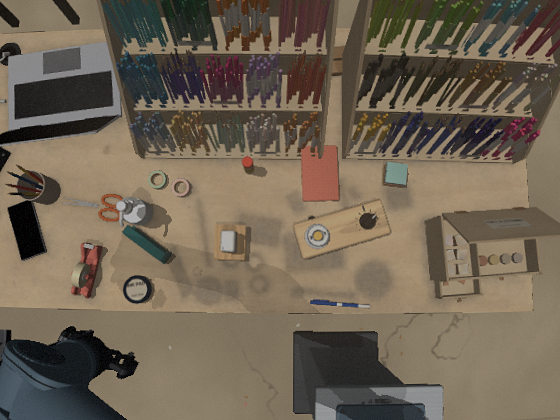

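View pics/side0.png

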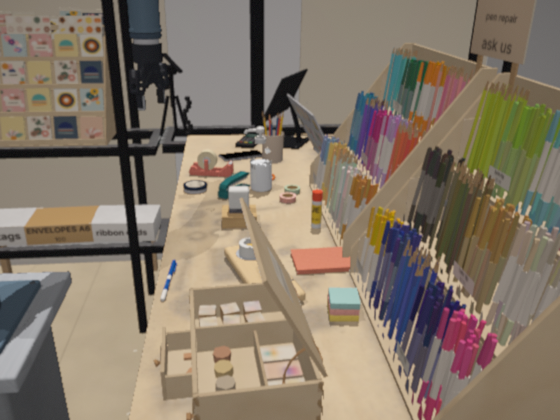

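```bash
cat > h.py <<'E'
import cv2,numpy as np
from station import arm
def ray(c,uv):
    K=np.array([[c["fx"],0,c["cx"]],[0,c["fy"],c["cy"]],[0,0,1]])
    p=cv2.undistortPoints(np.array(uv,float).reshape(-1,1,2),K,np.array(c["dist"],float)).reshape(-1,2)
    T=np.array(c["world_from_camera"]); d=np.c_[p,np.ones(len(p))]@T[:3,:3].T
    return T[:3,3],d
def onplane(c,uv,z):
    o,d=ray(c,uv); return o+d*((z-o[2])/d[:,2])[:,None]
def proj(c,P):
    T=np.linalg.inv(c["world_from_camera"]); K=np.array([[c["fx"],0,c["cx"]],[0,c["fy"],c["cy"]],[0,0,1]])
    return cv2.projectPoints(np.array(P,float).reshape(-1,1,3),cv2.Rodrigues(T[:3,:3])[0],T[:3,3],K,np.array(c["dist"],float))[0].reshape(-1,2)
def down(a):  # tool pointing down, jaw (y) axis at angle a (rad) from world x
    y=np.array([np.cos(a),np.sin(a),0]); z=np.array([0,0,-1.]); return np.c_[np.cross(y,z),y,z]
E
python3 - <<'E'
from h import *
c=np.load("pics/top0.npy",allow_pickle=True).item()
print(onplane(c,[(318,236)],.05),onplane(c,[(367,218)],.05),onplane(c,[(228,241)],.09),onplane(c,[(293,221),(384,199),(391,236),(302,257)],.024))
im=c["pixels"][170:290,190:410]; cv2.imwrite("pics/tc.png",cv2.resize(im,None,fx=3.6,fy=3.6,interpolation=cv2.INTER_CUBIC))
# wrist cam offset
w=arm.camera("wrist"); o=arm.get_obs(); R=o["eef_rot"];T=w["world_from_camera"]
print("cam in tool",R.T@(T[:3,3]-o["position"]),"\n",np.round(R.T@T[:3,:3],3),w["fx"],w["cx"],w["cy"])
for a in (-90,90): 
  for p in [(0.44,0.15,.4),(.55,.05,.4)]: print(a,arm.ik(p,down(np.radians(a))))
E
```

```text
[[0.51664872 0.15844943 0.05      ]] [[0.56063492 0.04007066 0.05      ]] [[0.5010317  0.36919265 0.09      ]] [[ 0.55470919  0.21721315  0.024     ]
 [ 0.61092684 -0.0083966   0.024     ]
 [ 0.51924881 -0.02402784  0.024     ]
 [ 0.46698739  0.19507163  0.024     ]]
cam in tool [ 0.07205806 -0.00045267 -0.1808788 ] 
 [[ 0.    -0.959 -0.284]
 [ 1.    -0.     0.   ]
 [-0.    -0.284  0.959]] 329.84735383520916 279.29207066655283 199.25540676944593
-90 [ -58.11062513    1.47087314   35.06935299   99.02922478   -0.85871135
   79.76796623 -112.8976028 ]
-90 [-45.67966822  14.97893668  45.84200777  88.06383818 -10.80534833
  81.52861901 -89.21737709]
90 [-34.59500026   2.24828691  10.66363116  97.9740792   -0.42258334
  79.81669315  66.13532338]
90 [-24.34610878  12.48061412  17.94292316  86.96611332  -3.86331989
  81.16238854  83.79352512]
```

View pics/tc.png

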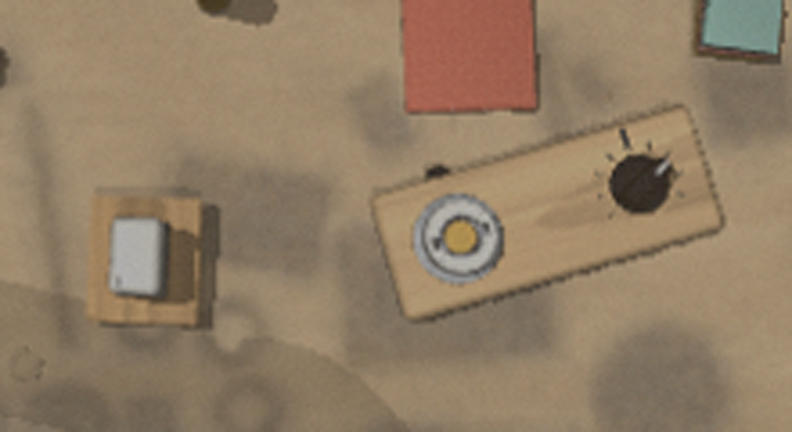

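```bash
python3 - <<'E'
from h import *
for n,p in (("b",(.50,.36,.24)),("l",(.545,.095,.26))):
    arm.move_ptp(np.array(p),down(np.pi/2)); 
    c=arm.camera("wrist"); np.save(f"pics/w{n}.npy",c,allow_pickle=True); print(arm.get_obs()["time_s"],arm.get_obs()["position"])
    cv2.imwrite(f"pics/w{n}.png",c["pixels"])
a=[cv2.imread(f"pics/w{n}.png") for n in "bl"]
cv2.imwrite("pics/wl2.png",cv2.resize(a[1],(800,600),interpolation=cv2.INTER_CUBIC)); cv2.imwrite("pics/wb2.png",a[0][:,:])
E
```

```text
1.4 [0.4986551  0.36167825 0.23970817]
2.5 [0.54473275 0.09764335 0.25980227]
```

View pics/wl2.png

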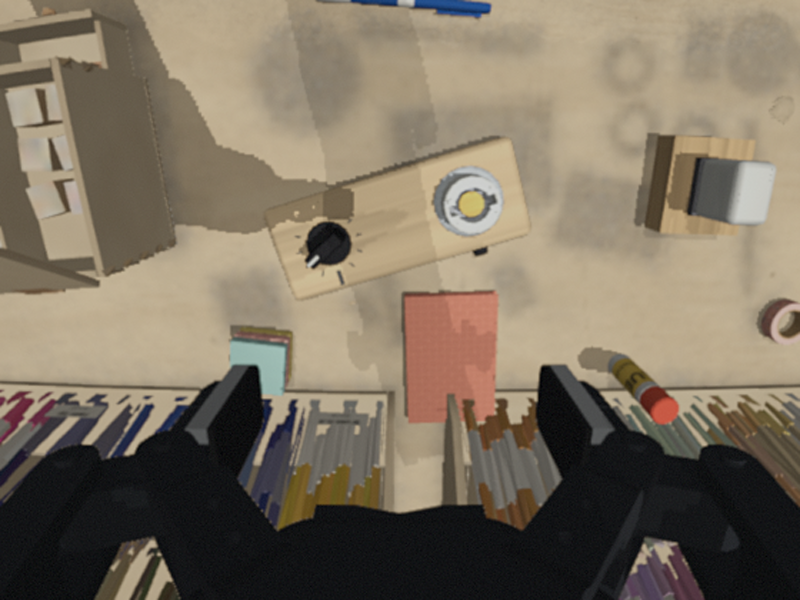

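View pics/wb2.png

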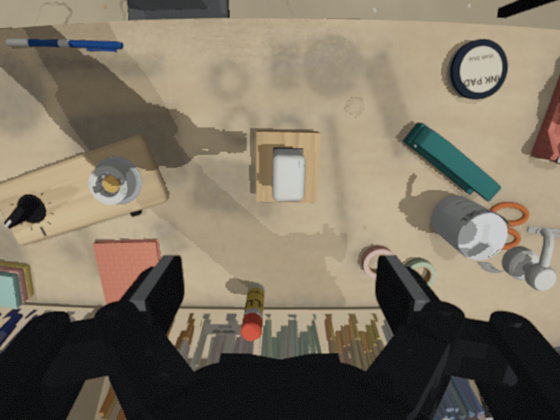

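```bash
python3 - <<'E'
from h import *
c=np.load("pics/wl.npy",allow_pickle=True).item(); im=c["pixels"]; hsv=cv2.cvtColor(im,cv2.COLOR_BGR2HSV)
def blob(m,roi):
    z=np.zeros_like(m); x0,y0,x1,y1=roi; z[y0:y1,x0:x1]=m[y0:y1,x0:x1]
    cs=cv2.findContours(z,cv2.RETR_EXTERNAL,cv2.CHAIN_APPROX_NONE)[0]; return max(cs,key=cv2.contourArea)
roi=(298,110,360,172)
y=blob(cv2.inRange(hsv,(18,120,90),(35,255,255)),roi); 
w=blob(cv2.inRange(hsv,(0,0,60),(180,45,255)),roi)
mk=blob(cv2.inRange(hsv,(0,0,0),(180,255,95)),(233,187,246,203))
dk=blob(cv2.inRange(hsv,(0,0,0),(180,255,70)),(205,150,250,188))
ye=cv2.fitEllipse(y); we=cv2.fitEllipse(w); print("plunger",ye,onplane(c,[ye[0]],.042)); print("ring",we,onplane(c,[we[0]],.05))
q=onplane(c,mk.reshape(-1,2),.024); print("mark box",cv2.minAreaRect(q[:,:2].astype(np.float32)*1000), len(q))
# slab: far edge line & right edge by gradient-free corner guesses
P=onplane(c,np.array([(265,212),(505,137),(529,235),(297,299)])*.7,.024)[:,:2]; print("corners\n",P*1000)
for i in range(4):
    d=P[(i+1)%4]-P[i]; print(np.linalg.norm(d)*1000,np.degrees(np.arctan2(d[1],d[0])))
for n,u in (("dark ellipse",cv2.fitEllipse(dk)),): print(n,u,onplane(c,[u[0]],.027),onplane(c,[u[0]],.058))
# bulb
c=np.load("pics/wb.npy",allow_pickle=True).item(); im=c["pixels"]; hsv=cv2.cvtColor(im,cv2.COLOR_BGR2HSV)
b=blob(cv2.inRange(hsv,(0,0,150),(180,40,255)),(255,130,315,205)); r=cv2.minAreaRect(b); bp=cv2.boxPoints(r); print("bulb",r)
print(onplane(c,bp,.09)*1000,onplane(c,[r[0]],.09)*1000)
P=onplane(c,[(257,130),(319,130),(316,203),(257,203)],.03)[:,:2]*1000; print("block",P,P.mean(0))
v=[np.hstack([cv2.resize(im[115:215,240:335],(400,400),interpolation=2)])]
im2=np.load("pics/wl.npy",allow_pickle=True).item()["pixels"]; v.append(cv2.resize(im2[90:215,180:375],(624,400),interpolation=2)[:, :400*1+224])
cv2.imwrite("pics/crop.png",cv2.resize(np.hstack(v),None,fx=.78,fy=.78)); print(c["world_from_camera"][:3,3])
E
```

```text
plunger ((330.61602783203125, 148.75721740722656), (2.580183267593384, 8.21503734588623), 79.80767059326172) [[0.52697608 0.15965794 0.042     ]]
ring ((327.84014892578125, 140.37359619140625), (47.50259017944336, 49.123050689697266), 37.48495101928711) [[0.51601011 0.15467097 0.05      ]]
mark box ((588.5523071289062, 43.32958221435547), (9.80097770690918, 0.8436058759689331), 16.15103530883789) 14
corners
 [[529.19177568 -21.44608339]
 [464.6510752  187.81170625]
 [549.3311353  214.75210041]
 [610.42640686   2.54473679]]
218.98475869582552 107.14116220968485
88.86223841529407 17.648120401287613
220.82707574713305 -73.93869796979419
84.70315671179814 -163.54668041696974
dark ellipse ((229.12295532226562, 170.46250915527344), (28.735034942626953, 31.428770065307617), 52.201637268066406) [[0.55710558 0.03351179 0.027     ]] [[0.55076898 0.03821331 0.058     ]]
bulb ((289.5, 178.0), (44.0, 31.0), 90.0)
[[479.16490484 355.99167227  90.        ]
 [479.10844318 387.25841774  90.        ]
 [525.42488147 388.32564152  90.        ]
 [525.45452397 355.86042965  90.        ]] [[501.8634017  371.84495338  90.        ]]
block [[458.13355139 335.40988228]
 [457.97570445 407.81536195]
 [547.2052677  407.13285997]
 [547.26859155 333.92105811]] [502.64577877 371.06979058]
[0.42669006 0.36051574 0.42083826]
```

View pics/crop.png

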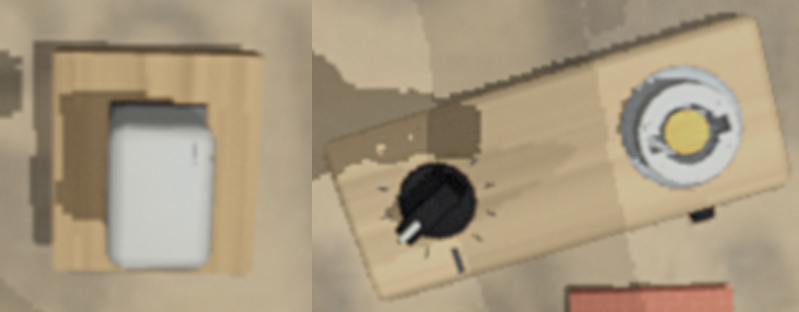

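```bash
python3 - <<'E'
from h import *
S=[]
for n,p,a in (("d1",(.556,.034,.15),39),("s1",(.516,.156,.15),39),("s2",(.516,.156,.15),106)):
    arm.move_ptp(np.array(p),down(np.radians(a)))
    c=arm.camera("wrist"); np.save(f"pics/{n}.npy",c,allow_pickle=True); print(arm.get_obs()["time_s"],arm.get_obs()["position"]); S.append(c)
k=[]
for c,p in zip(S,((.556,.034,.04),(.516,.156,.05),(.516,.156,.05))):
    u=np.round(proj(c,[p])[0]).astype(int); print(u); x0,y0=u-[60,70]
    k.append(cv2.resize(c["pixels"][y0:y0+140,x0:x0+120],None,fx=2.2,fy=2.2,interpolation=2)); print("crop",x0,y0)
cv2.imwrite("pics/close.png",np.hstack(k))
E
```

```text
3.25 [0.55698254 0.03593945 0.15097867]
3.875 [0.51669807 0.15612242 0.15087138]
4.9083 [0.5162314  0.15544207 0.15003346]
[278 185]
crop 218 115
[278 188]
crop 218 118
[281 187]
crop 221 117
```

View pics/close.png

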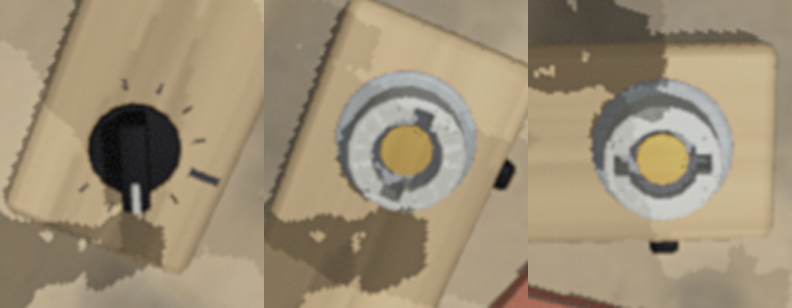

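```bash
python3 - <<'E'
from h import *
L=lambda n:np.load(f"pics/{n}.npy",allow_pickle=True).item()
d,s1,s2=L("d1"),L("s1"),L("s2")
f=lambda c,u,z,off:onplane(c,np.array(u)/2.2+off,z)[:,:2]*1000
m=f(d,[(190,174),(218,183)],.024,(218,115)); print("mark",m,np.degrees(np.arctan2(*(m[1]-m[0])[::-1])))
a=np.radians(16.2); print("axis from mark",m[1]-40*np.array([np.cos(a),np.sin(a)]))
print("disc .027",f(d,[(135,149)],.027,(218,115)),"bar end .058 (18mm)",f(d,[(136,213)],.058,(218,115)),f(d,[(136,213)],.058,(218,115))+18*np.array([-.629,.777]))
print("plunger",f(s1,[(143,151)],.042,(218,118)),f(s2,[(134,159)],.042,(221,117)))
for nm,c,roi,off in(("s1",s1,(-264,0),(218,118)),("s2",s2,(-528,0),(221,117))):
    hsv=cv2.cvtColor(c["pixels"],cv2.COLOR_BGR2HSV); y=cv2.inRange(hsv,(18,110,100),(35,255,255)); x0,y0=off; z=np.zeros_like(y); z[y0+35:y0+105,x0+25:x0+95]=y[y0+35:y0+105,x0+25:x0+95]
    z=cv2.morphologyEx(z,cv2.MORPH_OPEN,np.ones((5,5))); q=cv2.fitEllipse(max(cv2.findContours(z,0,1)[0],key=cv2.contourArea)); print(q,onplane(c,[q[0]],.042)*1000)
sl=f(s2,[(622,165),(703,163)]-np.array([528,0]),.05,(221,117)); e=sl[1]-sl[0]; print("slots s2",sl,sl.mean(0),np.degrees(np.arctan2(-e[0],e[1])))
sl=f(s1,[(393,186),(426,118)]-np.array([264,0]),.05,(218,118)); e=sl[1]-sl[0]; print("slots s1",sl,sl.mean(0),np.degrees(np.arctan2(-e[0],e[1])))
print("rim s2",f(s2,[(133.5,162)],.05,(221,117)),"rim s1",f(s1,[(142,154)],.05,(218,118)))
E
```

```text
mark [[584.10630357  40.42379408]
 [596.37418709  45.12819763]] 20.980476119256256
axis from mark [557.96243966  33.96855339]
disc .027 [[557.7552598   34.40835284]] bar end .058 (18mm) [[569.84178606  20.22578847]] [[558.51978606  34.21178847]]
plunger [[520.31956148 158.2049277 ]] [[519.68278722 158.28477415]]
((282.3013916015625, 185.83828735351562), (21.031232833862305, 22.647756576538086), 95.97279357910156) [[519.35533231 158.38139076  42.        ]]
((281.5033874511719, 188.5896759033203), (21.36749267578125, 22.041645050048828), 144.29745483398438) [[519.16772062 157.75532686  42.        ]]
slots s2 [[524.4323863  142.86110247]
 [514.77686936 173.9195235 ]] [519.60462783 158.39031298] 17.269550623328048
slots s1 [[523.8490211  144.78348217]
 [516.22025943 174.88845825]] [520.03464027 159.83597021] 14.219730217322628
rim s2 [[518.91528929 157.77941267]] rim s1 [[519.4218259  158.50867354]]
```

```bash
python3 - <<'E'
from h import *
D=np.array([.5582,.0342,.037])
arm.move_ptp(D+[0,0,.06],down(np.radians(39)))
arm.move_linear(D,vel=.1); arm.sleep(.2); o=arm.get_obs(); print(o["time_s"],o["position"],o["wrist_force"])
arm.grasp(); o=arm.get_obs(); print(o["time_s"],o["opening"],o["wrist_force"],o["position"])
for a in list(np.linspace(39,107.3,7)[1:]):
    arm.move_ptp(D,down(np.radians(a))); o=arm.get_obs(); print(round(a),o["time_s"],np.round(o["position"],4),np.round(o["wrist_force"],1),np.round(o["moment"],2))
arm.sleep(.3); o=arm.get_obs(); print(np.degrees(np.arctan2(o["eef_rot"][1,1],o["eef_rot"][0,1])))
arm.open(); arm.move_linear(D+[0,0,.11],vel=.2); arm.sleep(.3)
c=arm.camera("wrist"); np.save("pics/d2.npy",c,allow_pickle=True); print(arm.get_obs()["time_s"])
u=np.round(proj(c,[(.558,.034,.04)])[0]).astype(int)-[70,60]; print(u)
cv2.imwrite("pics/d2.png",cv2.resize(c["pixels"][u[1]:u[1]+120,u[0]:u[0]+140],None,fx=4,fy=4,interpolation=2))
E
```

```text
6.6333 [0.55878231 0.03428205 0.03767233] [ 0.03438947 -0.53959813 -0.29960875]
7.4 0.0001106930952007512 [-0.63871593  0.40910161 -0.61269596] [0.55819827 0.0342068  0.03698184]
50 7.675 [0.5582 0.0341 0.037 ] [ 0.8 -0.3 -0.2] [-0.03 -0.02  0.01]
62 7.95 [0.5582 0.0342 0.037 ] [0.5 0.4 0.7] [ 0.03  0.01 -0.05]
73 8.225 [0.5582 0.0342 0.037 ] [ 0.6 -0.6 -0.3] [-0.01 -0.02 -0.03]
85 8.5 [0.5581 0.0342 0.037 ] [-0.8 -0.5 -0. ] [-0.01  0.02  0.01]
96 8.775 [0.5582 0.0342 0.037 ] [ 0.6 -0.8 -0.1] [-0.06 -0.   -0.05]
107 9.05 [0.5581 0.0342 0.0369] [-0.1  0.3 -0. ] [-0. -0.  0.]
107.16540180400227
11.1833
[209 126]
```

View pics/d2.png

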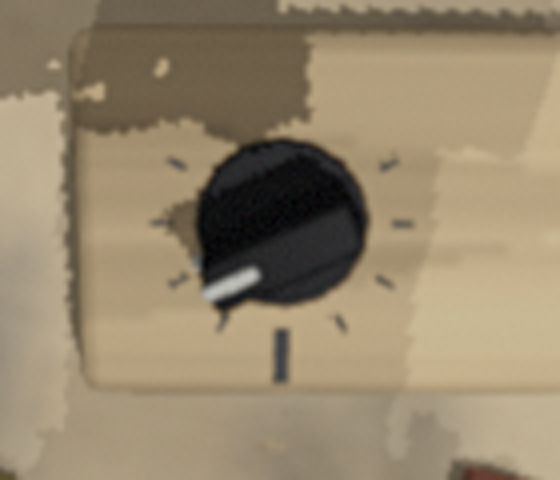

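```bash
python3 - <<'E'
from h import *
D=np.array([.5582,.0342,.037])
arm.move_ptp(D+[0,0,.04],down(np.radians(39))); 
arm.move_linear(D,vel=.15); arm.sleep(.1); k=[arm.camera("wrist")]
arm.grasp(); o=arm.get_obs(); print(o["time_s"],o["opening"],o["wrist_force"],o["position"]); k.append(arm.camera("wrist")); t=arm.camera("side")
for i,c in enumerate(k): np.save(f"pics/g{i}.npy",c,allow_pickle=True)
u=proj(t,[D])[0].astype(int); print(u, proj(k[0],[D,(.558,.034,.058)]))
a=np.hstack([cv2.resize(c["pixels"][90:330,140:420],(400,343)) for c in k])
b=cv2.resize(t["pixels"][u[1]-110:u[1]+40,u[0]-100:u[0]+100],(343,257),interpolation=2)
tp=arm.camera("top"); v=proj(tp,[D])[0].astype(int); b2=cv2.resize(tp["pixels"][v[1]-60:v[1]+60,v[0]-100:v[0]+100],(457,257),interpolation=2)
cv2.imwrite("pics/g.png",np.vstack([a,np.hstack([b,b2])])[:600])
E
```

```text
13.5 0.0001496911859398063 [-0.31340588  0.40846075  1.12761981] [0.55817601 0.03416963 0.03697347]
[273 277] [[278.22095123 227.59571028]
 [277.61113838 242.18004429]]
```

View pics/g.png

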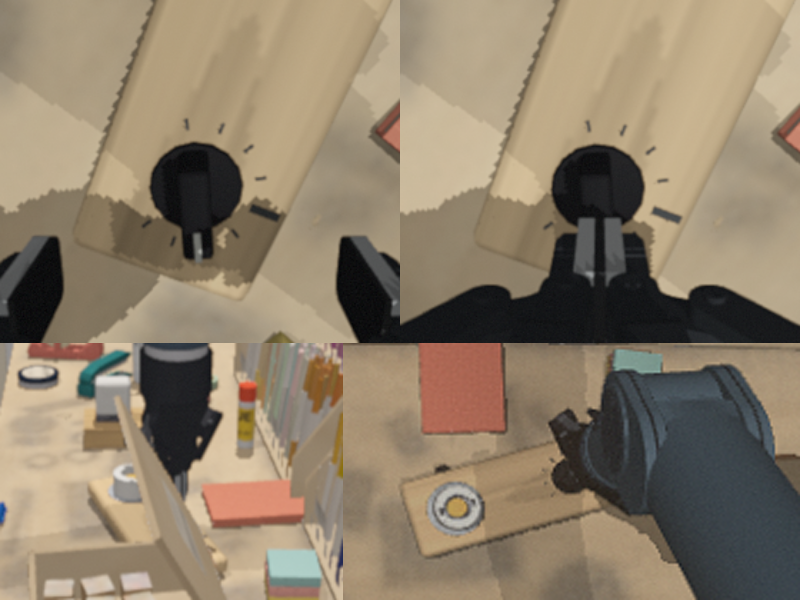

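```bash
python3 - <<'E'
from h import *
D=np.array([.5582,.0342,.037]); f0=arm.get_obs()["wrist_force"]
z=.037
while z>-.0: 
    z-=.0015; arm.move_linear([D[0],D[1],z],vel=.03); o=arm.get_obs(); df=o["wrist_force"]-f0
    if np.linalg.norm(df)>4: break
print(o["time_s"],z,o["position"],df)
c=arm.camera("wrist"); np.save("pics/touch.npy",c,allow_pickle=True); print(arm.get_obs()["wrist_force"]-f0,arm.get_obs()["moment"])
E
```

```text
16.65 0.018999999999999982 [0.55852023 0.03421853 0.01978572] [-1.02598861 -0.45591363 10.06326245]
[-0.86180346 -0.24032895  8.50230003] [-0.01828735  0.5466892   0.00124949]
```

```bash
cat >> h.py <<'E'
OFF=.038  # touch on the dial bar: real finger end lies 38 mm behind the reported TCP
E
python3 - <<'E'
from h import *
D=np.array([.5582,.0342,.038-OFF])
arm.move_linear([D[0],D[1],.03],vel=.15); arm.open()
arm.move_linear(D,vel=.12); o=arm.get_obs(); print(o["time_s"],o["position"],o["wrist_force"])
arm.grasp(); o=arm.get_obs(); print(o["time_s"],o["opening"],o["wrist_force"],o["moment"])
if o["opening"]>.008:
    for a in np.linspace(39,107.3,5)[1:]:
        arm.move_ptp(D,down(np.radians(a))); o=arm.get_obs(); print(round(a),o["time_s"],np.round(o["position"],4),np.round(o["wrist_force"],1),np.round(o["moment"],2))
    arm.sleep(.15); arm.open(); arm.move_linear(D+[0,0,.12],vel=.25)
    c=arm.camera("wrist"); np.save("pics/d3.npy",c,allow_pickle=True); print(arm.get_obs()["time_s"])
    u=np.round(proj(c,[(.558,.034,.04)])[0]).astype(int)-[70,60]
    cv2.imwrite("pics/d3.png",cv2.resize(c["pixels"][u[1]:u[1]+120,u[0]:u[0]+140],None,fx=4,fy=4,interpolation=2))
E
```

```text
18.1333 [ 5.57707973e-01  3.41130067e-02 -3.62672782e-04] [0.36432212 0.87519565 0.79761081]
18.8 0.010666864577022504 [-2.70915395 -0.66354116  5.68863645] [-0.13489659  0.55546912  0.04905682]
56 19.125 [5.576e-01 3.400e-02 3.000e-04] [-3.5 -0.4  6.6] [-0.14  0.64  0.03]
73 19.4583 [5.577e-01 3.400e-02 4.000e-04] [-3.   0.   6.2] [-0.07  0.66  0.02]
90 19.7917 [5.576e-01 3.400e-02 4.000e-04] [-3.6 -0.8  6.7] [-0.04  0.65  0.06]
107 20.125 [5.576e-01 3.400e-02 3.000e-04] [-3.4 -1.4  7.7] [-0.05  0.72  0.01]
21.6667
```

View pics/d3.png

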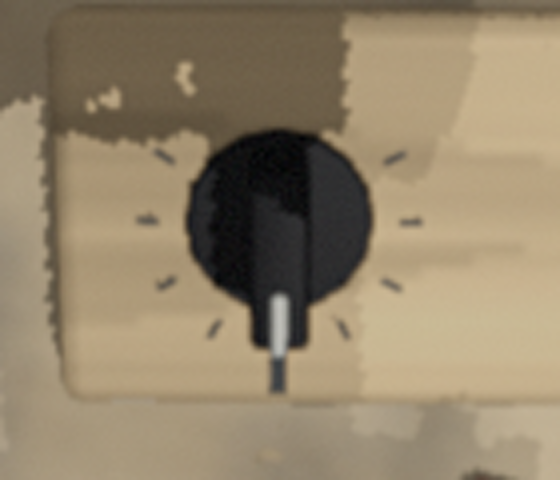

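```bash
python3 - <<'E'
from h import *
arm.move_ptp(np.array([.5023,.365,.16]),down(0.)); arm.sleep(.25)
c=arm.camera("wrist"); np.save("pics/b2.npy",c,allow_pickle=True); o=arm.get_obs(); print(o["time_s"],o["position"],c["world_from_camera"][:3,3])
hsv=cv2.cvtColor(c["pixels"],cv2.COLOR_BGR2HSV); u=proj(c,[(.5023,.3715,.09)])[0].astype(int); print(u)
m=cv2.inRange(hsv,(0,0,90),(180,45,255)); z=np.zeros_like(m); z[u[1]-60:u[1]+60,u[0]-75:u[0]+75]=m[u[1]-60:u[1]+60,u[0]-75:u[0]+75]
k=max(cv2.findContours(z,0,1)[0],key=cv2.contourArea); x,y,w,h=cv2.boundingRect(k); r=cv2.minAreaRect(k); print((x,y,w,h),r)
for zz in (.06,.085): print(zz,onplane(c,[(x,y+h/2),(x+w,y+h/2),(x+w/2,y),(x+w/2,y+h)],zz)*1000)
im=c["pixels"].copy(); cv2.drawContours(im,[k],-1,(0,0,255),1)
cv2.imwrite("pics/b2.png",cv2.resize(im[u[1]-100:u[1]+100,u[0]-130:u[0]+130],None,fx=3,fy=3))
E
```

```text
23.9 [0.50250059 0.36471421 0.16001139] [0.50314339 0.43677429 0.34097449]
[278 187]
(249, 158, 63, 50) ((280.0, 182.5), (49.0, 62.0), 90.0)
0.06 [[476.09385501 368.11402898  60.        ]
 [531.31570242 368.11011123  60.        ]
 [503.69611806 390.16341874  60.        ]
 [503.71966371 345.07531164  60.        ]]
0.085 [[478.50061533 374.22314782  85.        ]
 [528.809041   374.21957866  85.        ]
 [503.6469381  394.31067002  85.        ]
 [503.66838875 353.2343245   85.        ]]
```

```bash
python3 - <<'E'
from h import *
B=np.array([.5032,.3715,.041-OFF])
arm.move_ptp(B+[0,0,.10],down(np.pi/2)); arm.move_linear(B,vel=.15); arm.sleep(.1); o=arm.get_obs(); print(o["time_s"],o["position"],o["wrist_force"])
arm.grasp(); o=arm.get_obs(); print(o["time_s"],o["opening"],o["wrist_force"],o["position"])
if .028<o["opening"]<.04:
    arm.move_linear(B+[0,0,.085],vel=.15); o=arm.get_obs(); print(o["time_s"],o["opening"],o["wrist_force"])
    S=np.array([.5195,.1582]); A=np.radians(17.3)
    arm.move_ptp(np.array([*S,.075]),down(A)); arm.sleep(.2); o=arm.get_obs(); print(o["time_s"],o["position"],o["wrist_force"],o["opening"])
    c=arm.camera("wrist"); t=arm.camera("top"); s=arm.camera("side")
    k=[cv2.resize(c["pixels"],(480,360))]
    u=proj(s,[(.5195,.158,.08)])[0].astype(int); k.append(cv2.resize(s["pixels"][u[1]-60:u[1]+60,u[0]-50:u[0]+50],(300,360),interpolation=2))
    cv2.imwrite("pics/ins.png",np.hstack(k))
E
```

```text
26.05 [0.50411925 0.37222644 0.00431317] [-0.03074995  0.17060965  0.4130334 ]
26.575 0.03322787470377556 [0.75784679 0.13475876 3.22539952] [0.50351051 0.37175929 0.00338739]
27.2917 0.03312638582896081 [-1.17866427 -0.77280323 -0.62436065]
28.3583 [0.51934706 0.16006628 0.07482209] [-1.0607601  -0.54901314 -0.63831601] 0.03363040705438359
```

View pics/ins.png

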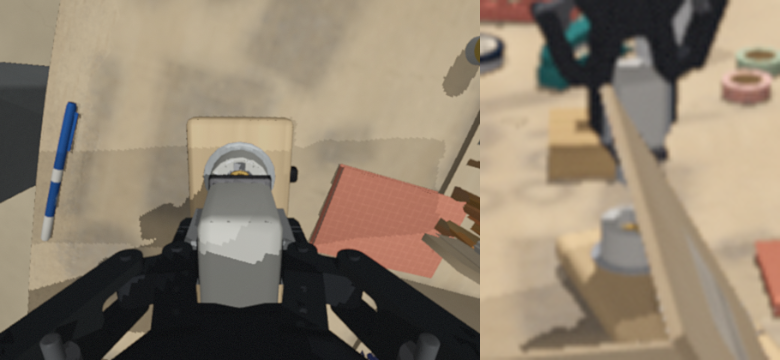

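```bash
cat > ins.py <<'E'
from h import *
S=np.array([.5195,.1582]); f0=arm.get_obs()["wrist_force"]
arm.move_linear([*S,.052],vel=.1); arm.sleep(.2); o=arm.get_obs(); print(o["time_s"],o["position"])
for z in np.arange(.048,.0235,-.0025):
    arm.move_linear([*S,z],vel=.04); o=arm.get_obs(); df=o["wrist_force"]-f0; print(round(o["time_s"],2),round(z,4),np.round(o["position"]*1000,1),np.round(df,1),np.round(o["moment"],2))
    if df[2]>28 or np.hypot(*df[:2])>12: print("STOP"); break
E
python3 ins.py
```

```text
29.0917 [0.51994807 0.15832854 0.0525205 ]
29.34 0.048 [519.3 158.1  47.9] [-0.8  0.4  0.8] [0.05 0.03 0.03]
29.59 0.0455 [519.3 158.2  45.3] [-1.2 -1.  -0.3] [ 0.01 -0.01  0.03]
29.84 0.043 [519.3 158.1  42.8] [-0.5  0.  -0.6] [-0.01  0.08 -0.01]
30.09 0.0405 [519.4 158.1  40.3] [-0.6  0.9 -0.5] [ 0.04  0.04 -0.02]
30.34 0.038 [519.8 158.3  38.3] [-1.2 -0.2  5.2] [-0.05  0.18 -0.01]
30.59 0.0355 [519.9 158.3  35.9] [-0.9 -0.1  6.1] [-0.09  0.26  0.  ]
30.84 0.033 [519.9 158.3  33.5] [-1.5  0.1  7.5] [-0.14  0.32 -0.  ]
31.09 0.0305 [519.9 158.3  31.1] [-1.8 -0.5  8.6] [-0.15  0.43  0.01]
31.34 0.028 [519.9 158.3  28.7] [-1.7 -0.1 10.2] [-0.17  0.47 -0.04]
31.59 0.0255 [519.9 158.3  26.3] [-2.1 -0.2 11.3] [-0.16  0.56 -0.01]
```

```bash
python3 - <<'E'
from h import *
S=np.array([.5193,.1582]); P=[*S,.0238]
arm.move_linear(P,vel=.04); arm.sleep(.25); o=arm.get_obs(); print(o["time_s"],o["position"],o["wrist_force"])
for a in np.linspace(17.3,-72.7,9)[1:]:
    arm.move_ptp(np.array(P),down(np.radians(a))); o=arm.get_obs(); print(round(a),round(o["time_s"],2),np.round(o["position"]*1000,1),np.round(o["wrist_force"],1),np.round(o["moment"],3),round(o["opening"],4),round(o["joints"][6]))
E
```

```text
32.0917 [0.51985885 0.15831109 0.02480075] [-2.59697448 -0.40254066 11.92416733]
6 32.36 [520.1 158.3  24.9] [-1.  -1.1 10.9] [-0.243  0.439 -0.024] 0.0334 -12
-5 32.62 [519.8 158.4  24.8] [-3.  -0.9 11.7] [-0.254  0.581  0.026] 0.0336 -21
-16 32.89 [519.7 158.5  24.8] [-2.8 -1.  12.2] [-0.211  0.635  0.059] 0.0334 -29
-28 33.16 [519.8 158.5  24.8] [-3.  -0.6 11.6] [-0.105  0.626  0.002] 0.0334 -38
-39 33.42 [519.8 158.6  24.8] [-2.5 -0.3 11.1] [-0.093  0.517  0.042] 0.0334 -47
-50 33.69 [519.9 158.6  24.8] [-1.6 -0.1 11.2] [-0.097  0.512  0.023] 0.034 -55
-61 33.96 [520.  158.6  24.8] [-1.1 -1.  12.1] [-0.088  0.555  0.077] 0.0336 -64
-73 34.23 [520.  158.6  24.8] [-1.6 -0.5 11. ] [-0.132  0.51   0.079] 0.0332 -73
```

```bash
python3 - <<'E'
from h import *
P=np.array([.5193,.1582,.0238])
for a in (-75,-77,-79):
    arm.move_ptp(P,down(np.radians(a))); arm.sleep(.15); o=arm.get_obs(); m=np.mean([ (arm.sleep(.02),arm.get_obs()["moment"][2])[1] for _ in range(8)])
    print(a,round(o["time_s"],2),round(np.degrees(np.arctan2(o["eef_rot"][1,1],o["eef_rot"][0,1])),1),np.round(o["position"]*1000,1),np.round(o["wrist_force"],1),round(m,3))
    if m>.2: break
arm.sleep(.3); c=arm.camera("wrist"); s=arm.camera("side"); t=arm.camera("top")
u=proj(s,[(.5195,.158,.06)])[0].astype(int); v=proj(t,[(.54,.1,.06)])[0].astype(int)
cv2.imwrite("pics/fin.png",np.hstack([cv2.resize(c["pixels"],(400,300)),cv2.resize(s["pixels"][u[1]-50:u[1]+50,u[0]-30:u[0]+30],(180,300),interpolation=2),cv2.resize(t["pixels"][v[1]-50:v[1]+50,v[0]-35:v[0]+35],(210,300),interpolation=2)]))
E
```

```text
-75 34.62 -75.0 [520.  158.5  24.8] [-2.2 -1.7 12. ] 0.167
-77 35.16 -76.9 [520.  158.5  24.8] [-1.6  0.4 10.5] 0.471
```

View pics/fin.png

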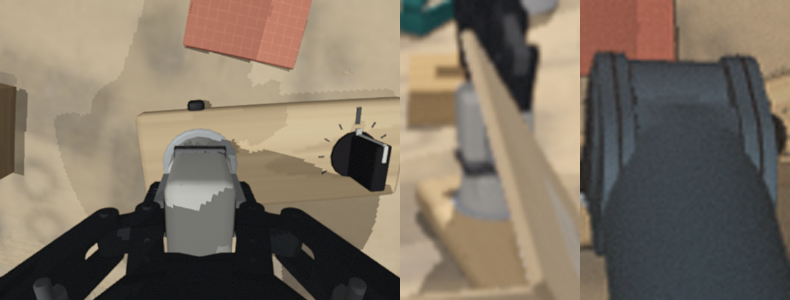

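```bash
python3 - <<'E'
from h import *
o=arm.get_obs(); print(o["time_s"],o["opening"],o["qd"].round(3) if hasattr(o["qd"],"round") else o["qd"],o["moment"])
arm.hand_in()
E
```

```text
35.7417 0.03375907122203848 [-0.027 -0.038  0.027 -0.057  0.117  0.044  0.052] [-0.16522607  0.47299677  0.42244445]
the job is handed in; nothing more can be done
```

I turned the dial to off, put the bulb in the holder and turned it fully home. I handed in at 35.7 s with the gripper still holding the bulb; no verdict is given.

**Dial:** The first two pinches closed on nothing. The wrist pictures and a touch on the grip bar showed that the finger ends sit about 38 mm behind the reported TCP. That disagrees with the spec, which puts the TCP at the finger ends. I corrected for this and the next pinch gripped the bar (10.7 mm). After the turn, the pointer was in line with the long off mark, and it still looked so in the last wrist picture.

**Bulb:** It was gripped at 33–34 mm, against 34 mm nominal. It went in with its pins in the slots. The plunger was felt about 8–9 mm below the rim, and the upward force rose smoothly from about 5 N to 12 N. The cap's end finished about 22–23 mm below the rim, a depth worked out from the tool height rather than seen.

**Quarter turn:** The bulb turned against the spring, with the torque rising to about 0.08 N m. At a quarter turn plus 2–4 degrees the torque jumped to 0.17 and then 0.47 N m, which is the stop. I handed in holding it there, with joint speeds close to zero and an opening of 33.8 mm. I did not measure the grip force directly.

**Bystanders:** The arm's path kept away from the sticky notes, glue stick and stapler, but I did not measure their positions again at the end.

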